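# Line up the sample tins by size for weighing

## Task

Line up the four aluminium sample tins on the wooden board ready for weighing, one standing upright in the middle of each dark disc, in order of size: the biggest on the disc at the end of the row nearest the balance, then smaller and smaller to the smallest at the other end. Put each one down gently, without dropping it, and let go of it.

Things in the scene. Friction and masses are not known exactly. Their poses are not given: they have to be found in the camera images.
- tin_a_center (a point): The biggest of four closed round aluminium sample tins with screw lids (about 250 g): an upright straight cylinder 54 mm in diameter and 66 mm tall, lid included. The point lies on its axis, half-way up (33 mm above its foot); z is its axis, up when it stands.
- tin_b_center (a point): The second biggest of four closed round aluminium sample tins with screw lids (about 140 g): an upright straight cylinder 44 mm in diameter and 52 mm tall, lid included. The point lies on its axis, half-way up (26 mm above its foot); z is its axis, up when it stands.
- tin_c_center (a point): The third biggest of four closed round aluminium sample tins with screw lids (about 70 g): an upright straight cylinder 34 mm in diameter and 40 mm tall, lid included. The point lies on its axis, half-way up (20 mm above its foot); z is its axis, up when it stands.
- tin_d_center (a point): The smallest of four closed round aluminium sample tins with screw lids (about 30 g): an upright straight cylinder 25 mm in diameter and 30 mm tall, lid included. The point lies on its axis, half-way up (15 mm above its foot); z is its axis, up when it stands.
- mark0: Dark grey round disc, 60 mm in diameter, one of four in a straight row, 90 mm apart, on a fixed light wooden board (90 x 360 mm, 12 mm high; the disc's top is 14 mm above the bench). Number 0 counting along the row from the robot's left (+y) to its right. Origin: centre of the disc's top face; y runs along the row, z up. Fixed.
- mark1: Dark grey round disc, 60 mm in diameter, one of four in a straight row, 90 mm apart, on a fixed light wooden board (90 x 360 mm, 12 mm high; the disc's top is 14 mm above the bench). Number 1 counting along the row from the robot's left (+y) to its right. Origin: centre of the disc's top face; y runs along the row, z up. Fixed.
- mark2: Dark grey round disc, 60 mm in diameter, one of four in a straight row, 90 mm apart, on a fixed light wooden board (90 x 360 mm, 12 mm high; the disc's top is 14 mm above the bench). Number 2 counting along the row from the robot's left (+y) to its right. Origin: centre of the disc's top face; y runs along the row, z up. Fixed.
- mark3: Dark grey round disc, 60 mm in diameter, one of four in a straight row, 90 mm apart, on a fixed light wooden board (90 x 360 mm, 12 mm high; the disc's top is 14 mm above the bench). Number 3 counting along the row from the robot's left (+y) to its right. Origin: centre of the disc's top face; y runs along the row, z up. Fixed.
- balance: Compact white electronic balance, 140 x 115 mm, 30 mm high with a round steel pan and a small display, standing beyond one end of the row, to the left or to the right of the board; past the other end stands a clear open tray of the same size. Origin: centre of its underside. Fixed; not touched.
Mind the look-alikes: they are no part of the job. Leave any yellow look-alike of the part that bears tin_d_center alone.

How it is judged:
By the outcome, as a careful person would: the job done as asked, in the order asked, and still so for the second after the job is handed in, with the robot touching nothing.
It also fails if it takes over 109 s, if anything falls off the work surface, if the arm or the gripper's body presses on something with over 40 N, if the wrist force passes 120 N, or if a joint passes its speed limit or range.

## Robot

A 7-joint arm with a two-finger parallel gripper is mounted at the origin on the work surface. World frame = base frame: x ahead of the robot, y to its left, z up, the work surface at z = 0. Lengths are in mm, angles in rad, forces in N, time in s.
With the tool pointing down it reaches from about 400 to 900 mm from the base axis. Payload 5.6 kg.
Tool frame: the origin (TCP) lies at the very end of the fingers, on their centre line; the grasp point (between the pads) lies 19 mm behind it; z points along the fingers, y is the line along which they close (so a half turn about z gives the same grasp; the last joint's range is limited). The gripper opens to 92 mm and grips with 3 to 60 N. Pads are 20 mm wide; open, the fingers measure 128 mm over their backs; the gripper's body (75 mm by 189 mm) begins 69 mm behind the grasp point.
Start: joints at [1.231, 0.468, -0.012, 1.603, 0.006, 1.071, -0.056], TCP at [190.057, -621.602, 178.792] pointing down, gripper open.
Joint ranges: [-2.53, 2.53], [-0.31, 2.02], [-1.57, 1.55], [0.28, 2.44], [-1.29, 4.43], [0.15, 1.84], [-2.92, 2.92]. Speed limits (rad/s): [2.57, 2.57, 3.14, 3.14, 3.14, 3.14, 3.14].

## Interface

Orientations are given as a unit quaternion [w, x, y, z].
In Python, from cell import robot gives the robot as it stands. The module is installed in compiled form; this text tells all that it offers.
- The arm moves only by the tool send_rows, never from a script. Its argument "increments" is a list of rows, each a list of 3 entries, a list of its own where there are three numbers: the shift along the tool's x, y, z in mm, then the turn about the tool's z in degrees, then the finger opening in mm, from 0 to 91.9. In form: [[[tx, ty, tz], twist, grip], ...]. A call has exactly 5 rows; each row shifts and turns the commanded pose from where the row before left it, along the tool's axes as they then stand; what a row does not reach is not made up. A row lasts 1/8 s, in which the tool goes at most 62.5 mm and 10.7 degrees, less where a joint would pass 70% of its speed; a pose out of reach is approached as far as the arm can. A call is refused whole if a number of a shift passes 62.5 or a number of a turn 10.7, either way. A call with a gripper value outside its range is refused whole. The fingers move at their own pace and stop on an object; "grip_force" is the grip in N (left out, the last holds). Time passes only in rows, so rows that do not move let the fingers close, or fill a call up. It gives the time, the measured TCP pose, the force, the opening and the grip force at its end, in the units of the state.
- robot.get_state(): the state, without advancing time (a new reading comes with each control period).
- robot.snapshot(name): name is "scene" or "side" or "wrist"; returns the picture (480x640x3 uint8, red, green, blue); there is no depth.
- robot.get_calibration(name): a dict with "fov_y" (degrees; the focal length in pixels is half the picture's height over the tangent of half this angle, whatever the lens; pixels are square), "cx", "cy" (the principal point, pixels), "pose" (4x4, takes a point from camera to world coordinates). Camera axes: x right, y up, looking along -z (the intrinsics and any distortion apply to the point x, -y, -z); pixel columns grow to the right and rows downward; lengths in mm; the calibration is good to about 2 mm. The wrist camera is an equidistant fisheye: a pixel r from the principal point sees the ray r / f radians off the axis. A picture is of the moment at which its call begins: read the wrist's pose just before it. get_calibration takes no time and is no camera call; for the wrist camera it gives the pose at the moment of the call.
- robot.hand_in(): hands the job in; it is judged then, once.
The state is a dict: "t": time; "joint_pos": joint angles; "joint_velocities": joint speeds; "joint_efforts": joint torques, N m; "eef_pos": TCP position; "tcp_rot": TCP orientation; "wrist_force": force on the tool from outside, world axes, zero at the start; "moment": the same for the moment, N m; "finger_gap": finger opening in mm; "grip_force": force on a finger pad.
Only numpy, scipy, OpenCV 4.12 (cv2) and the standard library are available. Lean on these libraries where they do the work, as an engineer would, in place of code of your own. Each camera call takes 0.05 s, during which the arm holds its last target. There are 200 camera calls.

## Working session

There is one attempt and no reset: what is moved stays moved. The work goes in short steps, Python scripts to look and compute and a tool call to move; the robot and the scene stay as the last step left them, time stands still between calls to the robot, and variables do not carry over. Pictures are saved under pics/ and viewed, at most 14 in all, crops included, and the job is handed in when it is done.

Besides the shell and the picture viewer there is one more tool, called after ">>>" by a JSON object that holds its "method" and its "body". send_rows: Moves the arm, as the interface text tells. Its arguments: {"type":"object","properties":{"increments":{"type":"array"},"grip_force":{"type":"number"}},"required":["increments"]}

```bash
mkdir -p pics; cat > h.py <<'E'
import numpy as np, cv2
from cell import robot
def snap(n,f):
    c=robot.get_calibration(n); im=robot.snapshot(n); cv2.imwrite('pics/'+f,im[:,:,::-1]); return im,c
def ray(c,u,v,fish=False):
    f=240/np.tan(np.radians(c['fov_y'])/2); P=np.array(c['pose'])
    x,y=u-c['cx'],v-c['cy']
    if fish:
        r=np.hypot(x,y)+1e-9; th=r/f; d=np.array([x/r*np.sin(th),-y/r*np.sin(th),-np.cos(th)])
    else: d=np.array([x/f,-y/f,-1])
    return P[:3,3],P[:3,:3]@d
def onz(c,u,v,z,fish=False):
    o,d=ray(c,u,v,fish); return o+d*(z-o[2])/d[2]
def proj(c,p,fish=False):
    f=240/np.tan(np.radians(c['fov_y'])/2); P=np.array(c['pose'])
    q=P[:3,:3].T@(np.array(p)-P[:3,3]); x,y,z=q[0],-q[1],-q[2]
    if fish:
        r=np.hypot(x,y); th=np.arctan2(r,z); return c['cx']+f*th*x/r,c['cy']+f*th*y/r
    return c['cx']+f*x/z,c['cy']+f*y/z
E
python3 - <<'E'
from h import *
for n in ('scene','side','wrist'):
    im,c=snap(n,n+'0.png'); print(n,c)
print(robot.get_state())
E
```

```text
scene {'fov_y': 54.575800626842465, 'cx': 319.90769565896034, 'cy': 239.4878441756424, 'pose': array([[-8.49458980e-01, -4.20958501e-01,  3.18140506e-01,
         8.06137162e+02],
       [ 5.27616409e-01, -6.70382253e-01,  5.21736102e-01,
         4.76106274e+02],
       [-6.35349802e-03,  6.11049568e-01,  7.91566838e-01,
         8.16453826e+02],
       [ 0.00000000e+00,  0.00000000e+00,  0.00000000e+00,
         1.00000000e+00]])}
side {'fov_y': 57.53262018868764, 'cx': 322.0475790931538, 'cy': 239.32226492833627, 'pose': array([[-8.20089337e-01,  3.42431136e-01, -4.58469625e-01,
         1.49468362e+02],
       [-5.71827297e-01, -5.20656402e-01,  6.33979852e-01,
         4.95589218e+02],
       [-2.16107040e-02,  7.82085563e-01,  6.22796235e-01,
         5.59021955e+02],
       [ 0.00000000e+00,  0.00000000e+00,  0.00000000e+00,
         1.00000000e+00]])}
wrist {'fov_y': 65.70646984690485, 'cx': 318.14468298898674, 'cy': 240.0867275274754, 'pose': array([[ 2.92486492e-01,  9.28218193e-01,  2.29918762e-01,
         2.53776625e+02],
       [-9.56267845e-01,  2.84373813e-01,  6.8434
[... 244 characters left out ...]
3097748,  0.46816372, -0.01160736,  1.6033837 ,  0.0060219 ,
        1.07140519, -0.05628243]), 'joint_velocities': array([ 0.00116728, -0.00010046,  0.00109545, -0.00168093, -0.00118902,
       -0.00204409, -0.00035304]), 'joint_efforts': array([ 4.46705208e-04, -5.20948040e+01, -1.24043593e-02, -2.43976969e+01,
       -5.67079405e-02,  1.51910103e-02,  1.07820674e-04]), 'eef_pos': array([ 189.90260141, -621.13581923,  178.07820638]), 'tcp_rot': array([-6.44263573e-04,  9.89009751e-01,  1.47848817e-01, -1.56683281e-04]), 'wrist_force': array([-0.72378267,  0.48515617,  0.68045667]), 'moment': array([-0.00411086, -0.06019608, -0.02654925]), 'grip_force': 0.0, 'finger_gap': 92.01011124763858}
```

View pics/scene0.png

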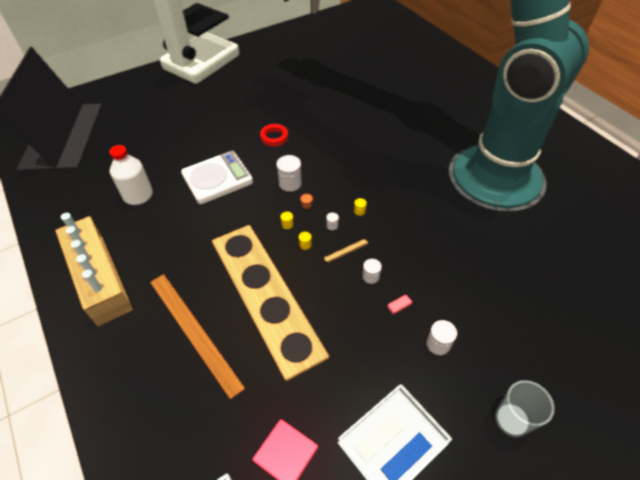

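View pics/side0.png

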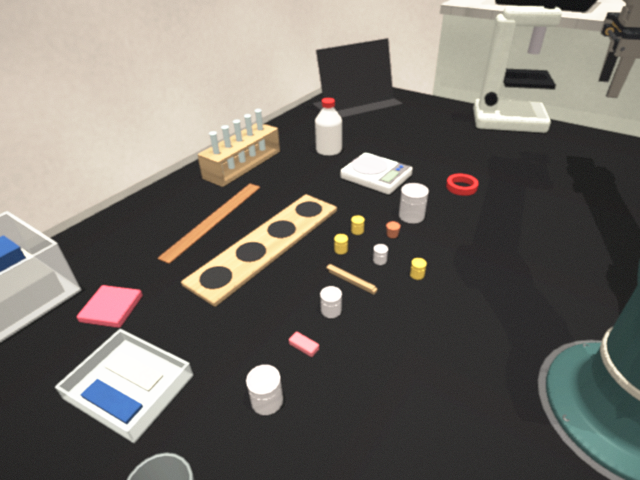

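The scene view shows tins A at (289,173), B (441,338), C (372,271) and D (332,221). The discs run from (239,246), at the balance end, to (296,348). The side view agrees. The balance is at the −y end, so A goes on mark3, B on mark2, C on mark1 and D on mark0.

```bash
cat > loc.py <<'E'
from h import *
S={'scene':{'A':(289,173),'B':(441,338),'C':(372,271),'D':(332,221)},'side':{'A':(413,203),'B':(265,389),'C':(331,302),'D':(380,254)}}
M={'scene':[(296,348),(275,310),(256,276),(239,246)],'side':[(216,278),(251,252),(282,229),(309,209)]}
H=dict(A=66,B=52,C=40,D=30)
def comp(m,u,v):
    n,l,s,ce=cv2.connectedComponentsWithStats(m.astype(np.uint8)); k=l[v,u]
    if k==0: return None
    return s[k],ce[k]
for n in S:
    im=cv2.imread(f'pics/{n}0.png')[:,:,::-1]; c=robot.get_calibration(n); i=im.astype(int)
    m=(i.min(2)>75)
    for k,(u,v) in S[n].items():
        r=comp(m,u,v)
        if r: print(n,k,r[0],r[1].round(1),onz(c,*r[1],H[k]/2).round(1))
    m=(i.max(2)<75)
    for j,(u,v) in enumerate(M[n]):
        r=comp(m,u,v); print(n,'mark',j,r[0],r[1].round(1),onz(c,*r[1],14).round(1))
E
python3 loc.py
```

```text
scene A [276 154  26  37 787] [288.8 171.9] [ 446.3 -253.8   33. ]
scene B [427 319  31  36 818] [441.5 336.5] [417.8 266.5  26. ]
scene C [363 258  19  26 406] [371.4 270.1] [438.3  75.   20. ]
scene D [326 212  13  18 200] [332.  220.2] [432.2 -84.1  15. ]
scene mark 0 [283 334  27  27 572] [296.  347.1] [653.7 137.2  14. ]
scene mark 1 [262 298  26  24 492] [274.7 309.7] [649.8  47.4  14. ]
scene mark 2 [244 266  25  21 420] [255.7 276. ] [645.6 -42.5  14. ]
scene mark 3 [227 236  24  20 363] [238.3 245.7] [ 641.8 -132.    14. ]
side A [ 399  182   31   42 1060] [413.  202.2] [ 446.7 -252.    33. ]
side B [ 245  364   38   52 1561] [264.5 388.9] [419.3 267.   26. ]
side C [319 285  24  34 665] [330.6 301.3] [438.7  76.   20. ]
side D [373 243  16  23 310] [380.  253.6] [432.3 -83.2  15. ]Traceback (most recent call last):
  File "loc.py", line 17, in <module>
    r=comp(m,u,v); print(n,'mark',j,r[0],r[1].round(1),onz(c,*r[1],14).round(1))
                                    ~^^^
TypeError: 'NoneType' object is not subscriptable
```

View pics/wrist0.png

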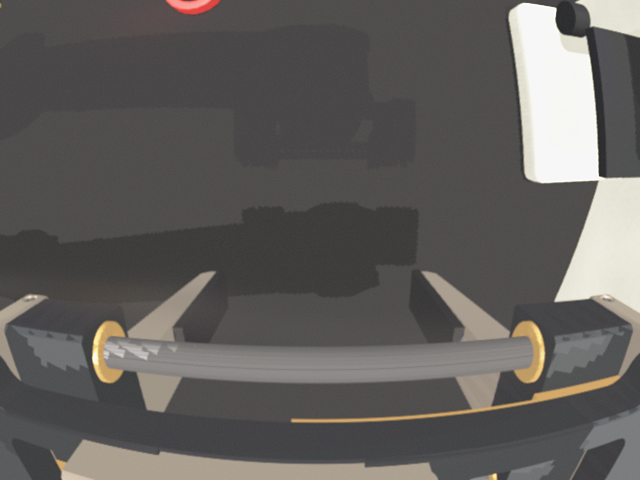

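```bash
python3 - <<'E'
from h import *
im=cv2.imread('pics/scene0.png'); c=robot.get_calibration('scene')
for nm,(u,v),z in [('y1',(360,207),15),('y2',(287,220),15),('y3',(305,241),15),('orange',(307,201),10),('stick',(327,258),5),('stick',(366,242),5),('eraser',(400,304),8),('redring',(274,134),5),('bottle',(120,155),100)]:
    print(nm,onz(c,u,v,z).round())
E
```

```text
y1 [356. -83.  15.]
y2 [ 518. -139.   15.]
y3 [514. -66.  15.]
orange [ 448. -168.   10.]
stick [494.  -8.   5.]
stick [398.   1.   5.]
eraser [432. 165.   8.]
redring [ 396. -427.    5.]
bottle [ 775. -444.  100.]
```

>>> {"method": "send_rows", "body": {"increments": [[[0,0,0],-10.43,85],[[0,0,0],-10.43,85],[[0,0,0],-10.43,85],[[0,0,0],-10.43,85],[[0,0,0],-10.43,85]], "grip_force": 20}}

```text
t: 0.78
eef_pos: [189.9, -621.3, 178.3]
tcp_rot: [-0.0, 0.822, 0.57, 0.0]
wrist_force: [-0.3, 0.9, 0.8]
finger_gap: 84.8
grip_force: 0.0
```

>>> {"method": "send_rows", "body": {"increments": [[[0,0,0],-10.43,75],[[0,0,0],-10.43,75],[[46,32,0],0,75],[[46,32,0],0,75],[[46,32,0],0,75]]}}

```text
t: 1.4
eef_pos: [286.7, -482.0, 178.5]
tcp_rot: [-0.0, 0.707, 0.707, 0.0]
wrist_force: [-0.0, -0.6, 0.9]
finger_gap: 74.9
grip_force: 0.0
```

>>> {"method": "send_rows", "body": {"increments": [[[46,32,0],0,75],[[46,32,0],0,75],[[46,32,0],0,75],[[46,32,0],0,75],[[46,32,0],0,75]]}}

```text
t: 2.02
eef_pos: [446.7, -252.1, 178.8]
tcp_rot: [0.0, 0.707, 0.707, -0.0]
wrist_force: [1.3, -1.0, -0.3]
finger_gap: 75.4
grip_force: 0.0
```

```bash
python3 - <<'E'
from h import *
im,c=snap('wrist','w1.png'); s=robot.get_state(); print(s['t'],s['eef_pos'],s['tcp_rot'],s['joint_pos'],proj(c,[446.5,-253,66],True))
E
```

```text
2.075 [ 451.36649273 -244.09667149  179.29963367] [7.55834011e-06 7.03638363e-01 7.10553854e-01 2.50508783e-03] [ 0.85612582  0.28372251 -0.49575135  1.90904952  0.15494446  0.98503876
  0.30115902] (np.float64(318.3349767326788), np.float64(230.1996504187921))
```

View pics/w1.png

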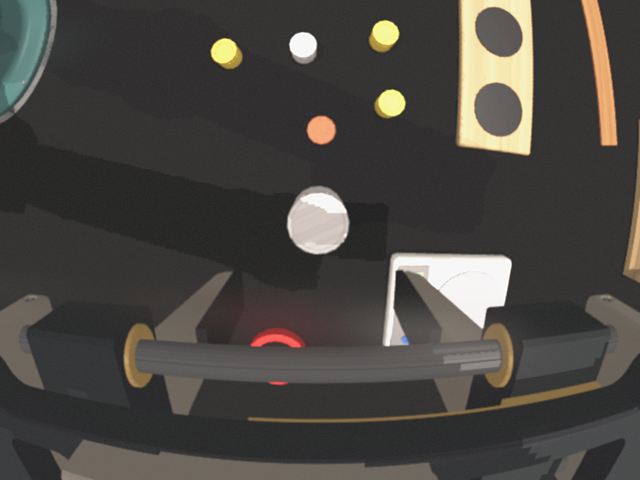

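>>> {"method": "send_rows", "body": {"increments": [[[0,0,20],0,75],[[0,0,20],0,75],[[0,0,0],0,75],[[0,0,0],0,75],[[0,0,0],0,75]]}}

```text
t: 2.7
eef_pos: [446.5, -254.0, 139.6]
tcp_rot: [0.001, 0.707, 0.707, 0.0]
wrist_force: [-0.1, -0.8, 0.4]
finger_gap: 75.0
grip_force: 0.0
```

```bash
python3 - <<'E'
from h import *
im,c=snap('wrist','w2.png'); s=robot.get_state(); print(s['t'],s['eef_pos'],s['tcp_rot'],proj(c,[446.5,-253,66],True))
P=np.array(c['pose']); print(P.round(3))
m=(im.astype(int).min(2)>95).astype(np.uint8)
n,l,st,ce=cv2.connectedComponentsWithStats(m)
for k in range(1,n):
    if st[k][4]>150: print(st[k],ce[k].round(1))
cs=robot.get_calibration('scene')
for u,v in [(182,177),(231,153),(251,180),(202,201)]: print(onz(cs,u,v,25).round())
E
```

```text
2.75 [ 446.42015087 -253.92320246  139.5332054 ] [6.99512882e-04 7.07115604e-01 7.07097604e-01 1.11231303e-04] (np.float64(318.4932796888693), np.float64(238.6061623255821))
[[ 1.00000e+00  0.00000e+00 -1.00000e-03  4.45954e+02]
 [ 0.00000e+00  9.71000e-01  2.40000e-01 -1.85072e+02]
 [ 1.00000e-03 -2.40000e-01  9.71000e-01  3.45246e+02]
 [ 0.00000e+00  0.00000e+00  0.00000e+00  1.00000e+00]]
[   0    0   27   87 1352] [11.9 35.3]
[ 473    0   79  155 7316] [511.5  78.9]
[ 603    0   34  145 2114] [621.8  71.7]
[ 24   4  14  50 216] [31.5 27.7]
[379   5  29  26 573] [393.1  17.3]
[285  16  32  36 899] [301.3  33.3]
[200  25  27  26 561] [212.9  37.5]
[386  81  29  29 653] [400.1  94.7]
[306 110  31  31 728] [321.1 124.9]
[ 283  188   71   78 4238] [317.9 227.4]
[ 398  262  131  111 7752] [469.7 305.8]
[606 300  34  25 270] [625.4 310.6]
[390 312  19  35 390] [397.5 333.3]
[ 61 469  35  11 218] [ 74.2 475.6]
[ 669. -383.   25.]
[ 532. -398.   25.]
[ 533. -285.   25.]
[ 659. -285.   25.]
```

View pics/w2.png

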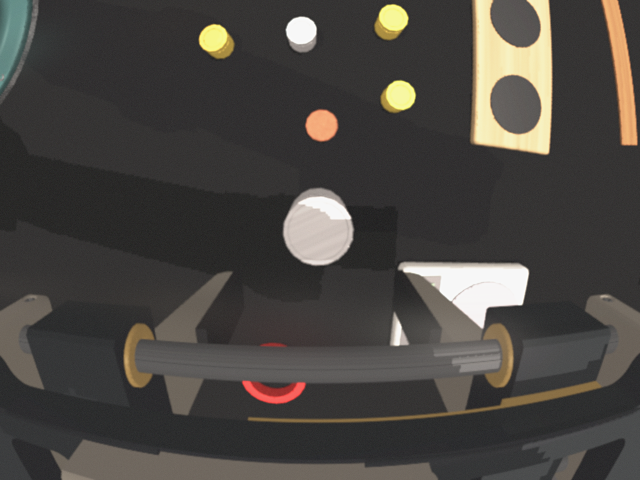

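```bash
python3 - <<'E'
from h import *
c=robot.get_calibration('wrist')
print('A lid',onz(c,318,230,66,True).round(1))
print('D top?',onz(c,301,32,30,True).round(1), onz(c,301.3,33.3,15,True).round(1))
im=cv2.imread('pics/w2.png').astype(int)
m=(im.max(2)<75).astype(np.uint8)
n,l,st,ce=cv2.connectedComponentsWithStats(m)
k=l[103,515]; print('mark3',st[k],ce[k],onz(c,*ce[k],14,True).round(1))
for n in ('scene','side'):
    cc=robot.get_calibration(n); print(n,proj(cc,[446.5,-253,66]),proj(cc,[446.5,-247,66]),proj(cc,[446.5,-253,0]))
    i=cv2.imread(f'pics/{n}0.png'); u,v=[(289,172),(413,202)][n=='side']
    cv2.imwrite(f'pics/{n}A.png',cv2.resize(i[v-30:v+30,u-30:u+30],None,fx=6,fy=6,interpolation=cv2.INTER_NEAREST))
i=np.hstack([cv2.imread('pics/sceneA.png'),cv2.imread('pics/sideA.png')]); cv2.imwrite('pics/A2.png',i)
E
```

```text
A lid [ 446.  -246.1   66. ]
D top? [431.7 -81.4  30. ] [431.3 -77.8  15. ]
mark3 [    0     0   640   480 76944] [373.97717821 278.33213766] [ 499.4 -304.6   14. ]
scene (np.float64(288.1088511686872), np.float64(161.8924161633301)) (np.float64(289.3736726901826), np.float64(163.39224620991018)) (np.float64(289.73568163830123), np.float64(181.88755989947933))
side (np.float64(414.9877376359823), np.float64(188.88815932918442)) (np.float64(413.7335278941525), np.float64(190.1724193315004)) (np.float64(411.6540860424076), np.float64(214.58208735246026))
```

View pics/A2.png

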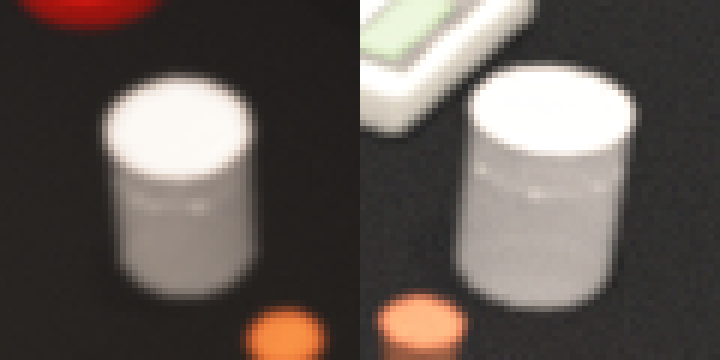

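```bash
python3 - <<'E'
import cv2,numpy as np
from h import *
S={'scene':{'A':(289,163),'B':(441,330),'C':(371,265),'D':(332,216)},'side':{'A':(415,190),'B':(265,375),'C':(331,293),'D':(380,248)}}
H=dict(A=66,B=52,C=40,D=30)
for n in S:
    i=cv2.imread(f'pics/{n}0.png').astype(int); c=robot.get_calibration(n)
    for k,(u,v) in S[n].items():
        for th in (190,205,220):
            m=(i.min(2)>th).astype(np.uint8); nn,l,st,ce=cv2.connectedComponentsWithStats(m); q=l[v,u]
            if q: print(n,k,th,st[q],ce[q].round(1),onz(c,*ce[q],H[k]).round(1))
E
```

```text
scene A 190 [277 156  23  16 291] [288.2 163.3] [ 448.8 -248.7   66. ]
scene A 205 [278 156  22  15 266] [288.3 163.2] [ 448.2 -248.8   66. ]
scene A 220 [278 156  21  15 254] [288.2 163.1] [ 448.4 -249.2   66. ]
scene B 190 [432 321  25  22 432] [443.6 331.5] [420.8 268.   52. ]
scene B 205 [432 321  24  22 417] [443.6 331.4] [420.7 267.8  52. ]
scene B 220 [432 321  24  22 393] [443.6 331.4] [420.7 267.8  52. ]
scene C 190 [364 259  17  14 184] [372.  265.8] [440.5  77.3  40. ]
scene C 205 [364 260  16  13 168] [371.9 265.8] [440.6  77.3  40. ]
scene C 220 [365 260  15  13 158] [372.  265.8] [440.4  77.3  40. ]
scene D 190 [327 213  11   9  73] [332.  216.9] [434.  -81.7  30. ]
scene D 205 [328 213  10   8  62] [332.2 216.9] [433.7 -81.5  30. ]
scene D 220 [328 214   9   7  54] [331.9 216.9] [434.  -81.9  30. ]
side A 190 [402 183  26  15 314] [414.5 190.2] [ 445.2 -247.9   66. ]
side A 205 [402 183  26  15 299] [414.5 190.3] [ 445.  -247.5   66. ]
side A 220 [402 184  26  14 288] [414.6 190.2] [ 444.9 -247.8   66. ]
side B 190 [246 365  34  30 790] [262.8 379.3] [417.4 268.5  52. ]
side B 205 [247 365  33  29 772] [262.9 379.2] [417.4 268.4  52. ]
side B 220 [247 365  33  29 756] [262.8 379.2] [417.6 268.4  52. ]
side C 190 [320 286  22  17 267] [330.6 293.9] [437.3  77.8  40. ]
side C 205 [321 286  20  16 257] [330.5 293.9] [437.4  77.9  40. ]
side C 220 [321 287  20  15 249] [330.5 293.9] [437.4  78.   40. ]
side D 190 [374 244  14  10 107] [380.4 248.5] [431.  -80.6  30. ]
side D 205 [374 244  14  10 101] [380.6 248.5] [430.9 -80.8  30. ]
side D 220 [374 245  14   8  92] [380.5 248.4] [431.1 -80.8  30. ]
```

>>> {"method": "send_rows", "body": {"increments": [[[6.5,0,20],0,75],[[0,0,30],0,75],[[0,0,30],0,75],[[0,0,25],0,75],[[0,0,12],0,75]]}}

```text
t: 3.38
eef_pos: [445.6, -247.0, 21.0]
tcp_rot: [-0.0, 0.707, 0.707, -0.0]
wrist_force: [-0.1, -0.5, 0.1]
finger_gap: 75.3
grip_force: 0.0
```

>>> {"method": "send_rows", "body": {"increments": [[[0,0,0],0,65],[[0,0,0],0,58],[[0,0,0],0,50],[[0,0,0],0,45],[[0,0,0],0,45]], "grip_force": 25}}

```text
t: 4.0
eef_pos: [446.5, -247.5, 22.7]
tcp_rot: [0.001, 0.707, 0.707, 0.0]
wrist_force: [-1.1, -0.6, 5.9]
finger_gap: 52.6
grip_force: 25.0
```

>>> {"method": "send_rows", "body": {"increments": [[[0,0,-10],0,45],[[0,0,-25],0,45],[[0,0,-25],0,45],[[0,0,-10],0,45],[[0,0,0],0,45]]}}

```text
t: 4.62
eef_pos: [446.1, -247.3, 92.1]
tcp_rot: [0.0, 0.707, 0.707, -0.0]
wrist_force: [-0.4, 0.6, -2.1]
finger_gap: 52.4
grip_force: 25.0
```

```bash
python3 - <<'E'
from h import *
for n,L in {'scene':[(296,348),(275,310),(256,276),(239,246)],'side':[(216,278),(251,252),(282,229),(309,209)]}.items():
    i=cv2.imread(f'pics/{n}0.png').astype(int); c=robot.get_calibration(n)
    b=(i[:,:,2]>110).astype(np.uint8)
    cn,h=cv2.findContours(b,cv2.RETR_CCOMP,cv2.CHAIN_APPROX_NONE)
    for u,v in L:
        for k in range(len(cn)):
            if h[0][k][3]>=0 and len(cn[k])>40 and cv2.pointPolygonTest(cn[k],(u,v),False)>0:
                e=cv2.fitEllipse(cn[k]); print(n,np.round(e[0],1),np.round(e[1],1),onz(c,*e[0],14).round(1))
s=robot.get_state(); print(s['eef_pos'],s['finger_gap'],s['wrist_force'])
E
```

```text
scene [295.9 347.1] [29.5 30.6] [653.9 137.2  14. ]
scene [274.7 309.8] [26.  29.4] [649.9  47.6  14. ]
scene [255.7 276. ] [23.7 27.8] [645.6 -42.4  14. ]
scene [238.3 245.7] [21.4 26.8] [ 641.9 -132.2   14. ]
side [215.3 277.2] [21.4 32.5] [649.8 138.2  14. ]
side [250.4 251.5] [19.  29.8] [645.5  48.5  14. ]
side [281.1 228.7] [17.  27.7] [641.7 -41.6  14. ]
side [308.3 208.7] [15.  25.8] [ 637.7 -131.1   14. ]
[ 446.05209591 -247.27013761   92.11842602] 52.427501758274644 [-0.38356218  0.56425252 -2.10813081]
```

>>> {"method": "send_rows", "body": {"increments": [[[20,33.7,0],0,45],[[35.6,60,0],0,45],[[35,60,0],0,45],[[25,40,0],0,45],[[0,0,0],0,45]]}}

```text
t: 5.25
eef_pos: [629.3, -133.8, 90.0]
tcp_rot: [-0.001, 0.705, 0.709, 0.001]
wrist_force: [-0.1, -1.7, -3.1]
finger_gap: 52.6
grip_force: 25.0
```

>>> {"method": "send_rows", "body": {"increments": [[[0,0,0],0,45],[[0,0,0],0,45],[[0,0,0],0,45],[[0,0,0],0,45],[[0,0,0],0,45]]}}

```text
t: 5.88
eef_pos: [627.3, -139.0, 92.0]
tcp_rot: [0.0, 0.707, 0.707, -0.0]
wrist_force: [0.5, 1.0, -3.6]
finger_gap: 52.7
grip_force: 25.0
```

```bash
cat > wm.py <<'E'
from h import *
import sys
im,c=snap('wrist',sys.argv[1])
s=robot.get_state(); print(s['t'],s['eef_pos'],s['tcp_rot'].round(4),s['finger_gap'],s['wrist_force'].round(1))
b=(im[:,:,0]>110).astype(np.uint8)
cn,h=cv2.findContours(b,cv2.RETR_CCOMP,cv2.CHAIN_APPROX_NONE)
for k in range(len(cn)):
    if h[0][k][3]>=0 and len(cn[k])>60:
        e=cv2.fitEllipse(cn[k]); print(np.round(e[0],1),np.round(e[1],1),onz(c,*e[0],14,True).round(1))
E
python3 wm.py w3.png
```

```text
5.925 [ 627.34755465 -138.84201077   91.94298926] [1.000e-04 7.071e-01 7.071e-01 0.000e+00] 52.249994399840574 [-0.2 -0.3 -2.5]
[338.3 225.3] [40.6 78.9] [ 642.7 -128.4   14. ]
```

View pics/w3.png

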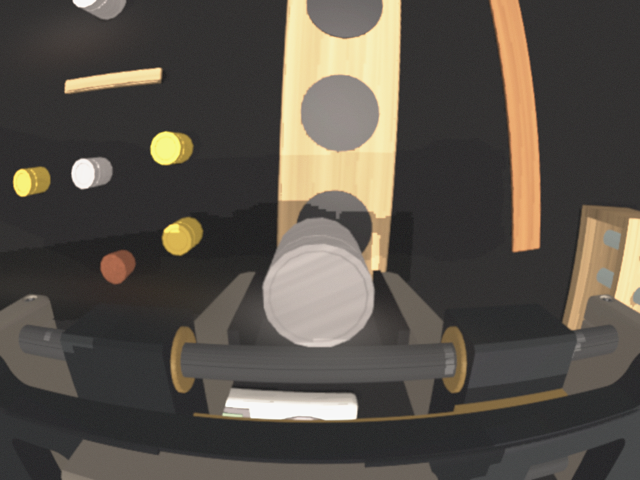

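```bash
python3 - <<'E'
from h import *
c=robot.get_calibration('wrist')
im=cv2.imread('pics/w3.png')[:,:,::-1].astype(int)
g=((im[:,:,0]-im[:,:,2])<25).astype(np.uint8)
n,l,st,ce=cv2.connectedComponentsWithStats(g)
k=l[113,340]; print(st[k],ce[k],onz(c,*ce[k],14,True))
for yy,xs in ((113,range(290,400,10)),): print([im[yy,x].tolist() for x in xs])
print(onz(c,340.3,113.5,14,True).round(1))
# held lid centre (318,294) height
print(onz(c,319,294,92-22.3+66,True).round(1))
E
```

```text
[ 302   75   76   76 4531] [339.41249172 112.44206577] [643.05612841 -41.08732193  14.        ]
[[246, 234, 180], [229, 197, 150], [146, 139, 135], [147, 141, 137], [149, 142, 137], [150, 142, 138], [149, 143, 138], [145, 138, 135], [146, 139, 135], [247, 227, 170], [246, 230, 174]]
[643.7 -41.9  14. ]
[ 627.4 -136.1  135.7]
```

>>> {"method": "send_rows", "body": {"increments": [[[6.6,12.2,0],0,45],[[0,0,15],0,45],[[0,0,20],0,45],[[0,0,12],0,45],[[0,0,4],0,45]]}}

```text
t: 6.55
eef_pos: [638.4, -132.0, 38.9]
tcp_rot: [-0.001, 0.707, 0.707, -0.001]
wrist_force: [0.4, 0.3, -2.6]
finger_gap: 52.2
grip_force: 25.0
```

>>> {"method": "send_rows", "body": {"increments": [[[0,0,1.5],0,45],[[0,0,1],0,45],[[0,0,1],0,45],[[0,0,0.7],0,45],[[0,0,0],0,45]]}}

```text
t: 7.18
eef_pos: [639.8, -132.1, 36.9]
tcp_rot: [0.0, 0.707, 0.707, 0.0]
wrist_force: [-0.4, -0.1, -2.1]
finger_gap: 52.9
grip_force: 25.0
```

>>> {"method": "send_rows", "body": {"increments": [[[0,0,0.4],0,45],[[0,0,0.4],0,45],[[0,0,0.3],0,45],[[0,0,0],0,45],[[0,0,0],0,45]]}}

```text
t: 7.8
eef_pos: [639.8, -132.1, 36.8]
tcp_rot: [0.0, 0.707, 0.707, -0.0]
wrist_force: [-3.3, 0.4, 7.8]
finger_gap: 52.5
grip_force: 25.0
```

>>> {"method": "send_rows", "body": {"increments": [[[0,0,0],0,54],[[0,0,0],0,57],[[0,0,0],0,64],[[0,0,0],0,68],[[0,0,-15],0,68]]}}

```text
t: 8.43
eef_pos: [638.6, -131.9, 49.7]
tcp_rot: [-0.001, 0.707, 0.707, -0.001]
wrist_force: [-0.4, -0.4, -0.2]
finger_gap: 67.5
grip_force: 0.0
```

>>> {"method": "send_rows", "body": {"increments": [[[0,0,-40],0,66],[[0,0,-50],0,66],[[20,-10,-10],0,66],[[40,-20,0],0,66],[[50,-25,0],0,66]]}}

```text
t: 9.05
eef_pos: [583.4, -21.0, 150.5]
tcp_rot: [-0.0, 0.708, 0.707, -0.0]
wrist_force: [-0.2, 0.6, 0.1]
finger_gap: 66.0
grip_force: 0.0
```

>>> {"method": "send_rows", "body": {"increments": [[[50,-28,0],0,66],[[50,-28,0],0,66],[[50,-28,0],0,66],[[50,-28,0],0,66],[[50,-28,0],0,66]]}}

```text
t: 9.68
eef_pos: [442.4, 229.5, 150.5]
tcp_rot: [0.0, 0.707, 0.707, -0.0]
wrist_force: [0.1, -0.2, 0.8]
finger_gap: 66.2
grip_force: 0.0
```

>>> {"method": "send_rows", "body": {"increments": [[[20,-13,0],0,66],[[10,-7,0],0,66],[[0,0,0],0,66],[[0,0,0],0,66],[[0,0,0],0,66]]}}

```text
t: 10.3
eef_pos: [425.2, 256.8, 150.3]
tcp_rot: [0.0, 0.708, 0.706, -0.0]
wrist_force: [0.2, 0.0, -0.7]
finger_gap: 66.4
grip_force: 0.0
```

```bash
python3 - <<'E'
from h import *
s=robot.get_state(); print(s['t'],s['eef_pos'],s['tcp_rot'])
im,c=snap('wrist','w4.png'); print(proj(c,[419,268.2,52],True))
m=(im.astype(int).min(2)>95).astype(np.uint8)
n,l,st,ce=cv2.connectedComponentsWithStats(m)
for k in range(1,n):
    if 400<st[k][4]<9000: print(st[k],ce[k].round(1))
snap('scene','s1.png')
E
```

```text
10.3 [425.19377432 256.79952836 150.31208581] [ 9.58304477e-05  7.07839366e-01  7.06373401e-01 -2.02167923e-04]
(np.float64(311.0668977735348), np.float64(219.48113860897814))
[ 242    0   95   57 3846] [290.8  22.6]
[ 576  161   52   81 2795] [602.  200.1]
[ 283  185   55   59 2412] [310.4 214.6]
[ 486  288   68   19 1045] [518.2 296.1]
[302 301  45  19 838] [324.  310.1]
[ 408  347   77   28 1533] [447.5 360.6]
[314 382  35  27 804] [330.7 394.3]
```

View pics/s1.png

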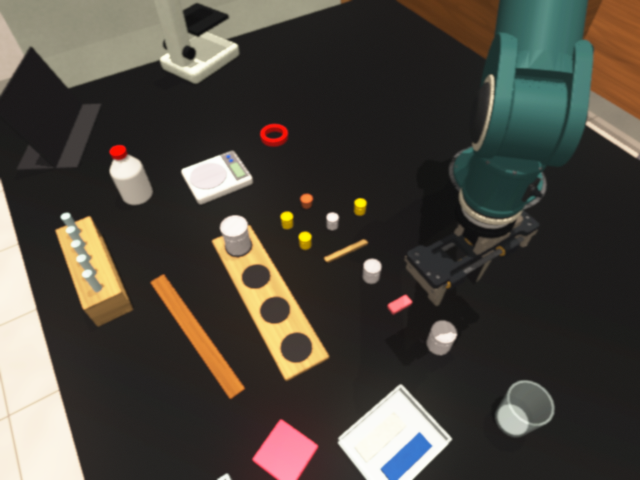

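A stands on mark3, at about (236,236) in the scene view. Next is B.

>>> {"method": "send_rows", "body": {"increments": [[[11.4,-6.2,30],0,66],[[0,0,40],0,66],[[0,0,35],0,66],[[0,0,23],0,66],[[0,0,10],0,66]]}}

```text
t: 11.02
eef_pos: [417.9, 268.6, 11.2]
tcp_rot: [-0.0, 0.707, 0.707, -0.001]
wrist_force: [0.2, 0.9, -0.3]
finger_gap: 65.6
grip_force: 0.0
```

>>> {"method": "send_rows", "body": {"increments": [[[0,0,0],0,56],[[0,0,0],0,48],[[0,0,0],0,42],[[0,0,0],0,36],[[0,0,0],0,36]], "grip_force": 18}}

```text
t: 11.65
eef_pos: [418.8, 269.7, 13.2]
tcp_rot: [0.0, 0.707, 0.707, 0.001]
wrist_force: [-1.2, -0.6, 5.3]
finger_gap: 42.0
grip_force: 18.0
```

>>> {"method": "send_rows", "body": {"increments": [[[0,0,-10],0,36],[[0,0,-25],0,36],[[0,0,-25],0,36],[[0,0,-20],0,36],[[0,0,0],0,36]]}}

```text
t: 12.28
eef_pos: [419.3, 269.7, 93.8]
tcp_rot: [0.001, 0.707, 0.707, 0.001]
wrist_force: [1.1, 0.2, -0.4]
finger_gap: 42.0
grip_force: 18.0
```

>>> {"method": "send_rows", "body": {"increments": [[[-20,14,0],0,36],[[-40,29,0],0,36],[[-45,32,0],0,36],[[-45,32,0],0,36],[[-45,32,0],0,36]]}}

```text
t: 12.9
eef_pos: [557.5, 72.6, 91.3]
tcp_rot: [-0.0, 0.707, 0.707, -0.001]
wrist_force: [-0.3, -0.4, -0.5]
finger_gap: 41.9
grip_force: 18.0
```

>>> {"method": "send_rows", "body": {"increments": [[[-45,32,0],0,36],[[-40,29,0],0,36],[[-20,16,0],0,36],[[-11,8,0],0,36],[[0,0,0],0,36]]}}

```text
t: 13.52
eef_pos: [641.8, -41.8, 91.5]
tcp_rot: [-0.001, 0.707, 0.707, -0.0]
wrist_force: [-0.5, 0.5, -1.3]
finger_gap: 41.9
grip_force: 18.0
```

>>> {"method": "send_rows", "body": {"increments": [[[0,0,0],0,36],[[0,0,0],0,36],[[0,0,0],0,36],[[0,0,0],0,36],[[0,0,0],0,36]]}}

```text
t: 14.15
eef_pos: [642.4, -41.6, 92.6]
tcp_rot: [0.0, 0.707, 0.707, -0.0]
wrist_force: [0.6, 0.7, -1.3]
finger_gap: 41.8
grip_force: 18.0
```

```bash
cat > wm.py <<'E'
from h import *
import sys
im,c=snap('wrist',sys.argv[1])
s=robot.get_state(); print(s['t'],s['eef_pos'],s['tcp_rot'].round(4),s['finger_gap'],s['wrist_force'].round(1))
im=im.astype(int)
g=((im[:,:,0]-im[:,:,2])<25).astype(np.uint8)
n,l,st,ce=cv2.connectedComponentsWithStats(g)
for i,p in enumerate([(651.8,137.7),(647.7,48),(643.7,-42),(639.8,-131.7)]):
    u,v=proj(c,[*p,14],True)
    if 0<u<640 and 0<v<480:
        k=l[int(v),int(u)]; print(i,st[k],ce[k].round(1),onz(c,*ce[k],14,True).round(1))
E
python3 wm.py w5.png
```

```text
14.2 [642.34005286 -41.62672376  92.48685283] [ 0.      0.707   0.7072 -0.    ] 41.4989542850216 [-0.   0.2 -1.8]
0 [ 293    0   75   47 2927] [330.3  20. ] [651.3 131.1  14. ]
1 [ 287   85   77   76 4551] [325.  122.1] [647.2  48.7  14. ]
2 [     0      0    640    480 259241] [314.2 252.8] [638.9 -53.3  14. ]
3 [     0      0    640    480 259241] [314.2 252.8] [638.9 -53.3  14. ]
```

View pics/w5.png

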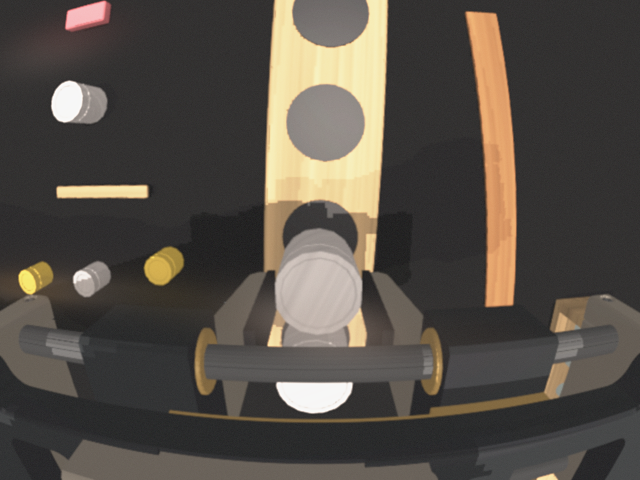

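```bash
python3 - <<'E'
from h import *
c=robot.get_calibration('wrist')
for v in (289,290.5,292): print(onz(c,318.5,v,131.8,True).round(1))
# A lid on mark3: bottom edge 413, sides 277..353
print(onz(c,315,413,80,True).round(1),proj(c,[639.8,-131.7-27,80],True))
cs=robot.get_calibration('scene'); i=cv2.imread('pics/s1.png').astype(int)
m=(i.min(2)>200).astype(np.uint8); n,l,st,ce=cv2.connectedComponentsWithStats(m); k=l[226,235]; print(st[k],ce[k],onz(cs,*ce[k],80).round(1))
E
```

```text
[642.3 -38.1 131.8]
[642.3 -38.9 131.8]
[642.3 -39.6 131.8]
[ 639.8 -159.3   80. ] (np.float64(315.0428516250806), np.float64(412.3735776197146))
[221 216  26  20 404] [233.52227723 225.76485149] [ 641.3 -133.6   80. ]
```

>>> {"method": "send_rows", "body": {"increments": [[[0.3,1.2,10],0,36],[[0,0,22],0,36],[[0,0,20],0,36],[[0,0,9],0,36],[[0,0,3.5],0,36]]}}

```text
t: 14.82
eef_pos: [642.3, -41.2, 27.3]
tcp_rot: [-0.001, 0.707, 0.707, -0.001]
wrist_force: [-6.6, -1.0, 11.7]
finger_gap: 41.7
grip_force: 18.1
```

>>> {"method": "send_rows", "body": {"increments": [[[0,0,0.6],0,36],[[0,0,0.4],0,36],[[0,0,0],0,36],[[0,0,0],0,36],[[0,0,0],0,36]]}}

```text
t: 15.45
eef_pos: [644.0, -41.3, 27.4]
tcp_rot: [0.0, 0.707, 0.707, 0.0]
wrist_force: [0.0, 1.4, 2.2]
finger_gap: 41.5
grip_force: 18.0
```

>>> {"method": "send_rows", "body": {"increments": [[[0,0,0],0,44],[[0,0,0],0,48],[[0,0,0],0,56],[[0,0,0],0,58],[[0,0,-12],0,58]]}}

```text
t: 16.08
eef_pos: [642.7, -41.4, 38.4]
tcp_rot: [-0.001, 0.707, 0.707, -0.001]
wrist_force: [0.9, 0.5, -1.2]
finger_gap: 58.1
grip_force: 0.0
```

>>> {"method": "send_rows", "body": {"increments": [[[0,0,-40],0,56],[[0,0,-50],0,56],[[15,-25,-10],0,56],[[26,-45,0],0,56],[[26,-45,0],0,56]]}}

```text
t: 16.7
eef_pos: [527.7, 26.5, 140.0]
tcp_rot: [0.001, 0.707, 0.707, 0.001]
wrist_force: [-0.1, 0.8, -0.6]
finger_gap: 56.0
grip_force: 0.0
```

>>> {"method": "send_rows", "body": {"increments": [[[26,-45,0],0,56],[[18,-30,0],0,56],[[8,-15,0],0,56],[[0,0,0],0,56],[[0,0,0],0,56]]}}

```text
t: 17.32
eef_pos: [440.0, 77.0, 139.2]
tcp_rot: [0.0, 0.708, 0.707, 0.0]
wrist_force: [-0.2, -0.8, -0.7]
finger_gap: 56.6
grip_force: 0.0
```

```bash
python3 - <<'E'
from h import *
s=robot.get_state(); print(s['t'],s['eef_pos'],s['tcp_rot'])
im,c=snap('wrist','w6.png'); print(proj(c,[439,77.7,40],True))
m=(im.astype(int).min(2)>95).astype(np.uint8)
n,l,st,ce=cv2.connectedComponentsWithStats(m)
for k in range(1,n):
    if 400<st[k][4]<9000: print(st[k],ce[k].round(1))
E
```

```text
17.325 [439.99051225  76.9804307  139.24627194] [2.78697952e-04 7.07575134e-01 7.06637918e-01 4.53703214e-04]
(np.float64(317.1954165795059), np.float64(231.80698962136415))
[ 568   11   64   74 2873] [600.4  45.8]
[ 283  117   51   23 1168] [308. 128.]
[ 569  161   71  232 6439] [607.5 305.4]
[ 296  203   41   47 1521] [315.9 226.7]
[   0  215   71  180 6066] [ 28.3 321. ]
[ 189  273   61   71 1755] [216.2 313. ]
[ 387  273   62   71 1874] [420.1 312.1]
[ 274  296  101   14 1052] [326.2 302.1]
[ 173  347  292   68 8644] [320.1 372.1]
[  52  440  386   40 7925] [213.5 467.7]
[529 451  56  29 721] [559.3 467.6]
```

>>> {"method": "send_rows", "body": {"increments": [[[1,-1.2,30],0,56],[[0,0,40],0,56],[[0,0,35],0,56],[[0,0,20],0,56],[[0,0,8],0,56]]}}

```text
t: 18.0
eef_pos: [437.2, 78.2, 4.5]
tcp_rot: [-0.001, 0.707, 0.707, -0.001]
wrist_force: [0.0, -0.0, 0.4]
finger_gap: 56.1
grip_force: 0.0
```

>>> {"method": "send_rows", "body": {"increments": [[[0,0,0],0,46],[[0,0,0],0,38],[[0,0,0],0,32],[[0,0,0],0,27],[[0,0,0],0,27]], "grip_force": 12}}

```text
t: 18.62
eef_pos: [437.5, 78.6, 6.2]
tcp_rot: [0.0, 0.707, 0.707, 0.0]
wrist_force: [-0.2, -1.1, -0.3]
finger_gap: 27.1
grip_force: 0.0
```

>>> {"method": "send_rows", "body": {"increments": [[[0,0,-10],0,27],[[0,0,-25],0,27],[[0,0,-30],0,27],[[0,0,-22],0,27],[[0,0,0],0,27]]}}

```text
t: 19.25
eef_pos: [438.8, 78.8, 94.7]
tcp_rot: [0.001, 0.707, 0.707, 0.001]
wrist_force: [0.0, -0.3, -0.4]
finger_gap: 26.8
grip_force: 0.0
```

```bash
python3 - <<'E'
from h import *
a,_=snap('wrist','w7.png'); b,_=snap('scene','s2.png')
cv2.imwrite('pics/m7.png',cv2.resize(np.hstack([a,b[100:]if 0 else b]),(800,300))[:,:,::-1])
E
```

```text
(no output)
```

View pics/m7.png

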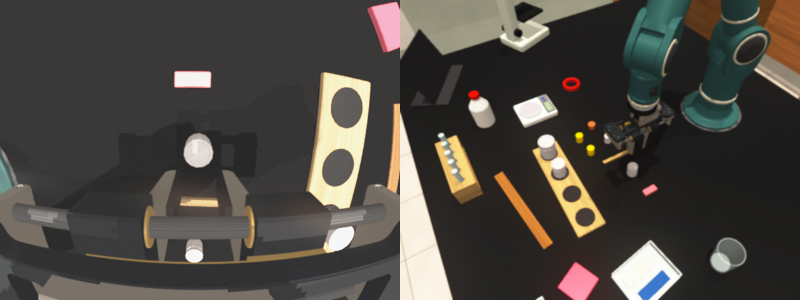

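```bash
cat > lid.py <<'E'
from h import *
import sys
def lid(n,f,p,th=190):
    i=cv2.imread(f'pics/{f}').astype(int); c=robot.get_calibration(n)
    m=(i.min(2)>th).astype(np.uint8); nn,l,st,ce=cv2.connectedComponentsWithStats(m)
    u,v=proj(c,p)
    q=[k for k in range(1,nn) if st[k][4]>30 and np.hypot(*(ce[k]-[u,v]))<45 and st[k][4]<900]
    for k in q: print(n,st[k],ce[k].round(1),onz(c,*ce[k],p[2]).round(1))
E
python3 - <<'E'
from lid import *
snap('side','d2.png'); s=robot.get_state(); print(s['eef_pos'],s['finger_gap'])
lid('scene','s2.png',[438,90,40]); lid('side','d2.png',[438,90,40])
c=robot.get_calibration('wrist'); im=cv2.imread('pics/w7.png').astype(int)
m=(im.min(2)>120).astype(np.uint8); n,l,st,ce=cv2.connectedComponentsWithStats(m)
for k in range(1,n):
    if 400<st[k][4]<4000: print(st[k],ce[k].round(1),onz(c,*ce[k],40,True).round(1))
i=cv2.imread('pics/d2.png'); cv2.imwrite('pics/d2c.png',cv2.resize(i[200:400,200:440],None,fx=2.5,fy=2.5))
E
```

```text
[436.8208705   78.36386058  92.44394478] 26.898325177899586
side [322 287  18  15 207] [330.6 294.1] [437.   78.2  40. ]
[ 595    4   45   78 2380] [622.2  37.9] [711.5 271.9  40. ]
[ 279  114   59   26 1515] [307.8 126.5] [429.4 163.6  40. ]
[ 621  167   19  141 1480] [632.7 242.4] [737.2  81.3  40. ]
[ 294  213   47   55 2004] [316.9 241. ] [435.5  82.7  40. ]
[289 319  60  12 521] [321.7 324.9] [439.2  16.   40. ]
[ 44 336  48  21 621] [ 67.8 345.4] [196.  -20.9  40. ]
[528 337  58  23 796] [555.6 348.2] [660.2 -21.4  40. ]
[ 517  362   50   42 1473] [541.4 381.9] [654.8 -59.3  40. ]
[296 383  29  38 919] [310.5 401.2] [429.9 -59.8  40. ]
```

View pics/d2c.png

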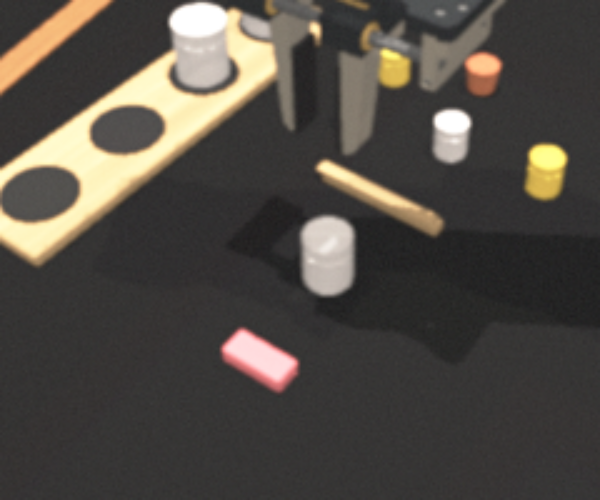

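```bash
python3 - <<'E'
from h import *
s=robot.get_state(); c=robot.get_calibration('side'); p=s['eef_pos']; print(s['t'],p,s['tcp_rot'],s['joint_pos'].round(3))
for z in (0,20,40): print(proj(c,p-[0,0,0]+[0,0,z]))
print(proj(c,p-[14,0,0]),proj(c,p+[14,0,0]))
E
```

```text
19.4 [436.8208705   78.36386058  92.44394478] [-2.49318079e-04  7.07100739e-01  7.07112642e-01 -4.41088550e-04] [ 0.3    0.324 -0.632  2.131  0.274  0.767 -0.507]
(np.float64(330.32783548600935), np.float64(270.6850611927732))
(np.float64(330.20059080785694), np.float64(261.1246208487181))
(np.float64(330.06855722574943), np.float64(251.20436953857094))
(np.float64(337.7826095245411), np.float64(274.06106634246896)) (np.float64(323.01110278281493), np.float64(267.3715701121239))
```

>>> {"method": "send_rows", "body": {"increments": [[[0,0,0],0,56],[[0,0,20],0,56],[[0,0,30],0,56],[[0,0,25],0,56],[[0,0,0],0,56]]}}

```text
t: 20.02
eef_pos: [435.3, 78.6, 16.2]
tcp_rot: [-0.002, 0.707, 0.707, -0.002]
wrist_force: [-0.1, -0.1, 0.2]
finger_gap: 56.2
grip_force: 0.0
```

```bash
python3 - <<'E'
from h import *
a,_=snap('side','d3.png'); b,_=snap('wrist','w8.png')
s=robot.get_state(); print(s['eef_pos'],s['finger_gap'])
o=np.hstack([cv2.resize(a[200:380,220:460],(480,360)),cv2.resize(b,(480,360))[:,80:400]])
cv2.imwrite('pics/m8.png',o[:,:,::-1])
E
```

```text
[437.24508889  79.00435596  18.00309754] 55.68761085751758
```

View pics/m8.png

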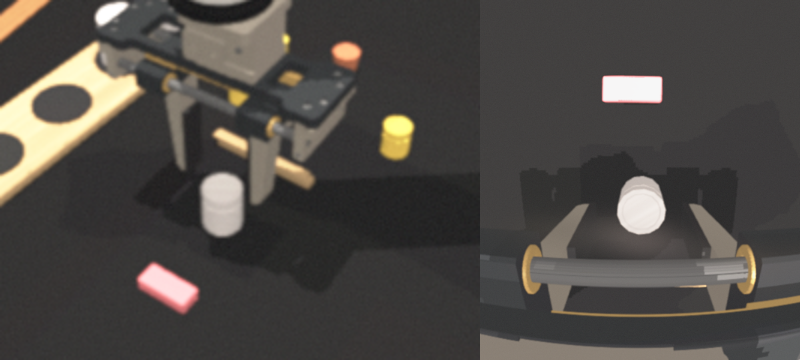

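The fingertips sit about 14 px higher in the side view than the reported TCP projects. That puts the real tips roughly 30 mm above the reported z, so C was missed from above and stands where it was. I'll go lower carefully and watch the force.

>>> {"method": "send_rows", "body": {"increments": [[[0,0,6],0,56],[[0,0,6],0,56],[[0,0,6],0,56],[[0,0,6],0,56],[[0,0,0],0,56]]}}

```text
t: 20.75
eef_pos: [436.9, 78.6, -6.5]
tcp_rot: [-0.0, 0.707, 0.707, -0.0]
wrist_force: [-0.2, -0.1, -0.2]
finger_gap: 55.9
grip_force: 0.0
```

```bash
python3 - <<'E'
from h import *
c=robot.get_calibration('side'); s=robot.get_state(); p=s['eef_pos']
a,_=snap('side','d4.png'); print(p,s['finger_gap'],s['wrist_force'])
for z in (0,20,30,40): print(z,proj(c,p+[28,10,z]),proj(c,p+[-28,10,z]))
cv2.imwrite('pics/d4c.png',cv2.resize(a[240:350,270:410],None,fx=5,fy=5)[:,:,::-1])
E
```

```text
[436.94388004  78.60195769  -6.51402115] 55.94916509992101 [-0.24890787 -0.11164608 -0.1739187 ]
0 (np.float64(314.07295704004736), np.float64(310.189199824246)) (np.float64(341.32506498421867), np.float64(324.1808056356109))
20 (np.float64(313.68465548821604), np.float64(302.1676422405758)) (np.float64(341.39645637564087), np.float64(316.1150626707998))
30 (np.float64(313.4855773108045), np.float64(298.0550728824897)) (np.float64(341.4330907370769), np.float64(311.9761414768435))
40 (np.float64(313.2831020917604), np.float64(293.8723272272921)) (np.float64(341.4703730105399), np.float64(307.764019694285))
```

View pics/d4c.png

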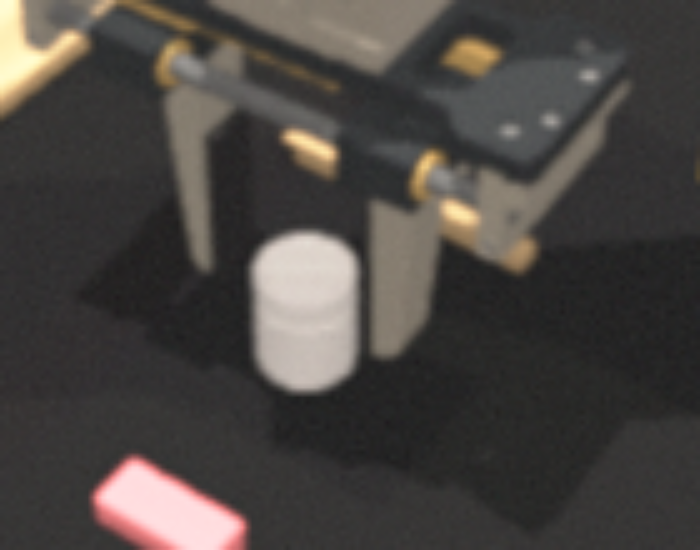

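>>> {"method": "send_rows", "body": {"increments": [[[0,0,5],0,56],[[0,0,5],0,56],[[0,0,5],0,56],[[0,0,3],0,56],[[0,0,0],0,56]]}}

```text
t: 21.42
eef_pos: [437.1, 78.7, -24.3]
tcp_rot: [-0.0, 0.707, 0.707, -0.0]
wrist_force: [0.2, 0.2, -0.3]
finger_gap: 55.9
grip_force: 0.0
```

>>> {"method": "send_rows", "body": {"increments": [[[0,0,0],0,46],[[0,0,0],0,38],[[0,0,0],0,32],[[0,0,0],0,27],[[0,0,0],0,27]]}}

```text
t: 22.05
eef_pos: [437.5, 78.6, -23.9]
tcp_rot: [0.0, 0.707, 0.707, 0.0]
wrist_force: [-0.5, -0.7, 1.8]
finger_gap: 33.4
grip_force: 12.0
```

>>> {"method": "send_rows", "body": {"increments": [[[0,0,-10],0,27],[[0,0,-25],0,27],[[0,0,-25],0,27],[[0,0,-15],0,27],[[-3,20,0],0,27]]}}

```text
t: 22.68
eef_pos: [457.2, 75.6, 52.3]
tcp_rot: [0.001, 0.707, 0.707, 0.0]
wrist_force: [-0.0, 0.4, -1.6]
finger_gap: 33.6
grip_force: 12.0
```

>>> {"method": "send_rows", "body": {"increments": [[[-7,45,0],0,27],[[-7,50,0],0,27],[[-7,50,0],0,27],[[-4,30,0],0,27],[[-2,15,0],0,27]]}}

```text
t: 23.3
eef_pos: [648.5, 48.0, 50.5]
tcp_rot: [-0.0, 0.707, 0.707, -0.0]
wrist_force: [-0.3, -0.3, -1.5]
finger_gap: 33.7
grip_force: 12.0
```

>>> {"method": "send_rows", "body": {"increments": [[[0,0,0],0,27],[[0,0,0],0,27],[[0,0,0],0,27],[[0,0,0],0,27],[[0,0,0],0,27]]}}

```text
t: 23.92
eef_pos: [647.2, 48.7, 51.2]
tcp_rot: [0.0, 0.707, 0.707, -0.0]
wrist_force: [-0.6, 1.0, -0.8]
finger_gap: 33.6
grip_force: 12.0
```

```bash
python3 wm.py w9.png
```

```text
23.975 [647.28214728  48.6593688   51.12308308] [ 1.000e-04  7.070e-01  7.072e-01 -0.000e+00] 33.66372610729624 [ 0.2 -0.4 -1.1]
0 [ 280   74   91   89 6249] [324.9 118. ] [651.2 138.5  14. ]
1 [     0      0    640    480 266029] [316. 246.] [645.5  53.4  14. ]
2 [     0      0    640    480 266029] [316. 246.] [645.5  53.4  14. ]
3 [     0      0    640    480 266029] [316. 246.] [645.5  53.4  14. ]
```

>>> {"method": "send_rows", "body": {"increments": [[[0,0,10],0,27],[[0,0,20],0,27],[[0,0,18],0,27],[[0,0,8],0,27],[[0,0,3],0,27]]}}

```text
t: 24.6
eef_pos: [646.9, 48.8, -9.1]
tcp_rot: [-0.0, 0.707, 0.707, -0.0]
wrist_force: [-0.6, 0.9, -0.8]
finger_gap: 33.2
grip_force: 12.0
```

>>> {"method": "send_rows", "body": {"increments": [[[0,0,0.7],0,27],[[0,0,0.5],0,27],[[0,0,0.4],0,27],[[0,0,0],0,27],[[0,0,0],0,27]]}}

```text
t: 25.22
eef_pos: [647.4, 48.7, -9.5]
tcp_rot: [0.0, 0.707, 0.707, 0.0]
wrist_force: [1.5, -0.6, -0.0]
finger_gap: 33.5
grip_force: 12.0
```

>>> {"method": "send_rows", "body": {"increments": [[[0,0,0.4],0,27],[[0,0,0.3],0,27],[[0,0,0],0,27],[[0,0,0],0,27],[[0,0,0],0,27]]}}

```text
t: 25.85
eef_pos: [647.4, 48.7, -9.9]
tcp_rot: [0.0, 0.707, 0.707, -0.0]
wrist_force: [-1.7, -0.8, 6.0]
finger_gap: 33.1
grip_force: 12.0
```

>>> {"method": "send_rows", "body": {"increments": [[[0,0,0],0,36],[[0,0,0],0,40],[[0,0,0],0,48],[[0,0,0],0,48],[[0,0,-12],0,48]]}}

```text
t: 26.48
eef_pos: [646.5, 48.5, 1.1]
tcp_rot: [-0.001, 0.707, 0.707, -0.001]
wrist_force: [-0.1, -0.7, -0.2]
finger_gap: 47.9
grip_force: 0.0
```

>>> {"method": "send_rows", "body": {"increments": [[[0,0,-40],0,46],[[0,0,-50],0,46],[[-15,-25,-8],0,46],[[-27,-45,0],0,46],[[-27,-45,0],0,46]]}}

```text
t: 27.1
eef_pos: [531.5, -20.9, 100.6]
tcp_rot: [0.001, 0.707, 0.707, 0.0]
wrist_force: [-0.4, -1.2, -0.2]
finger_gap: 45.8
grip_force: 0.0
```

>>> {"method": "send_rows", "body": {"increments": [[[-27,-45,0],0,46],[[-23,-37,0],0,46],[[-11,-18,0],0,46],[[0,0,0],0,46],[[0,0,0],0,46]]}}

```text
t: 27.72
eef_pos: [433.8, -80.9, 100.4]
tcp_rot: [0.001, 0.707, 0.707, 0.001]
wrist_force: [-0.8, -0.8, 0.8]
finger_gap: 46.0
grip_force: 0.0
```

```bash
python3 - <<'E'
from h import *
s=robot.get_state(); print(s['t'],s['eef_pos'],s['tcp_rot'])
im,c=snap('wrist','w10.png'); print(proj(c,[432.4,-81.2,30],True))
m=(im.astype(int).min(2)>95).astype(np.uint8)
n,l,st,ce=cv2.connectedComponentsWithStats(m)
for k in range(1,n):
    if 300<st[k][4]<3000: print(st[k],ce[k].round(1))
E
```

```text
27.725 [433.81567029 -80.90222662 100.36550575] [7.22580220e-04 7.06843442e-01 7.07369336e-01 6.69751874e-04]
(np.float64(316.5008950106438), np.float64(241.29663757463663))
[627  25  13  94 526] [635.4  56.1]
[ 270  126  131   20 1851] [335.3 135.2]
[405 205  29  30 432] [422.1 216.8]
[ 299  216   33   39 1013] [315.4 235.8]
[321 320  31  27 649] [336.  332.8]
[562 335  22  22 311] [572.  345.7]
```

>>> {"method": "send_rows", "body": {"increments": [[[0,-1.5,35],0,46],[[0,0,40],0,46],[[0,0,30],0,46],[[0,0,14],0,46],[[0,0,4],0,46]]}}

```text
t: 28.4
eef_pos: [431.3, -80.6, -23.8]
tcp_rot: [-0.0, 0.707, 0.708, -0.0]
wrist_force: [0.1, 0.3, 0.2]
finger_gap: 45.8
grip_force: 0.0
```

>>> {"method": "send_rows", "body": {"increments": [[[0,0,1],0,46],[[0,0,0],0,36],[[0,0,0],0,28],[[0,0,0],0,20],[[0,0,0],0,18]], "grip_force": 8}}

```text
t: 29.02
eef_pos: [431.3, -81.6, -23.9]
tcp_rot: [0.0, 0.707, 0.707, 0.0]
wrist_force: [0.5, -0.3, 6.1]
finger_gap: 24.2
grip_force: 8.0
```

>>> {"method": "send_rows", "body": {"increments": [[[0,0,-10],0,18],[[0,0,-25],0,18],[[0,0,-30],0,18],[[0,0,-25],0,18],[[0,0,0],0,18]]}}

```text
t: 29.65
eef_pos: [432.2, -81.8, 67.4]
tcp_rot: [0.002, 0.707, 0.707, 0.001]
wrist_force: [-0.2, -0.7, -0.7]
finger_gap: 24.1
grip_force: 8.0
```

>>> {"method": "send_rows", "body": {"increments": [[[20,20,0],0,18],[[40,40,0],0,18],[[42,42,0],0,18],[[42,42,0],0,18],[[40,40,0],0,18]]}}

```text
t: 30.28
eef_pos: [615.3, 103.9, 64.2]
tcp_rot: [-0.001, 0.707, 0.707, -0.001]
wrist_force: [0.6, -0.5, -0.2]
finger_gap: 24.7
grip_force: 8.0
```

>>> {"method": "send_rows", "body": {"increments": [[[22,22,0],0,18],[[13,13.5,0],0,18],[[0,0,0],0,18],[[0,0,0],0,18],[[0,0,0],0,18]]}}

```text
t: 30.9
eef_pos: [649.7, 136.4, 65.4]
tcp_rot: [0.0, 0.707, 0.707, -0.001]
wrist_force: [0.6, 0.3, -0.6]
finger_gap: 24.7
grip_force: 8.0
```

>>> {"method": "send_rows", "body": {"increments": [[[0,0,0],0,18],[[0,0,15],0,18],[[0,0,15],0,18],[[0,0,0],0,18],[[0,0,0],0,18]]}}

```text
t: 31.52
eef_pos: [650.3, 137.9, 35.4]
tcp_rot: [-0.0, 0.707, 0.707, -0.0]
wrist_force: [-0.0, 0.2, 0.4]
finger_gap: 24.6
grip_force: 8.0
```

>>> {"method": "send_rows", "body": {"increments": [[[-0.2,1,10],0,18],[[0,0,16],0,18],[[0,0,12],0,18],[[0,0,5],0,18],[[0,0,1],0,18]]}}

```text
t: 32.15
eef_pos: [651.0, 137.5, -8.9]
tcp_rot: [-0.0, 0.707, 0.707, -0.0]
wrist_force: [0.6, 0.5, -0.1]
finger_gap: 24.5
grip_force: 8.0
```

>>> {"method": "send_rows", "body": {"increments": [[[0,0,0.5],0,18],[[0,0,0.4],0,18],[[0,0,0.4],0,18],[[0,0,0],0,18],[[0,0,0],0,18]]}}

```text
t: 32.78
eef_pos: [651.4, 137.4, -9.5]
tcp_rot: [0.0, 0.707, 0.707, 0.0]
wrist_force: [-1.0, -0.1, -0.4]
finger_gap: 24.5
grip_force: 8.0
```

>>> {"method": "send_rows", "body": {"increments": [[[0,0,0.4],0,18],[[0,0,0.3],0,18],[[0,0,0],0,18],[[0,0,0],0,18],[[0,0,0],0,18]]}}

```text
t: 33.4
eef_pos: [651.4, 137.5, -9.7]
tcp_rot: [0.0, 0.707, 0.707, -0.0]
wrist_force: [-1.1, -0.2, 4.7]
finger_gap: 24.8
grip_force: 8.0
```

>>> {"method": "send_rows", "body": {"increments": [[[0,0,0],0,27],[[0,0,0],0,31],[[0,0,0],0,40],[[0,0,0],0,40],[[0,0,-12],0,40]]}}

```text
t: 34.02
eef_pos: [650.5, 137.3, 1.1]
tcp_rot: [-0.001, 0.707, 0.707, -0.001]
wrist_force: [0.8, 0.6, 0.2]
finger_gap: 40.2
grip_force: 0.0
```

>>> {"method": "send_rows", "body": {"increments": [[[0,0,-40],0,40],[[0,0,-50],0,40],[[-10,-30,-20],0,40],[[-20,-50,0],0,40],[[-20,-50,0],0,40]]}}

```text
t: 34.65
eef_pos: [520.4, 87.2, 112.7]
tcp_rot: [0.001, 0.707, 0.707, 0.001]
wrist_force: [0.7, -0.7, 0.2]
finger_gap: 40.0
grip_force: 0.0
```

>>> {"method": "send_rows", "body": {"increments": [[[-30,-50,0],0,40],[[-40,-20,0],0,40],[[-40,0,0],0,40],[[-20,0,0],0,40],[[0,0,0],0,40]]}}

```text
t: 35.28
eef_pos: [451.7, -43.9, 112.4]
tcp_rot: [0.001, 0.708, 0.706, 0.0]
wrist_force: [0.6, 0.7, -0.4]
finger_gap: 40.2
grip_force: 0.0
```

```bash
python3 - <<'E'
from lid import *
s=robot.get_state(); print(s['t'],s['eef_pos'])
a,_=snap('scene','s9.png'); b,_=snap('side','d9.png')
T=[([651.6,137.7,44],),([647.6,48,54],),([643.5,-42,66],),([639.7,-131.7,80],)]
for n,i in (('scene',a),('side',b)):
    c=robot.get_calibration(n); i=i.astype(int)
    l=cv2.connectedComponentsWithStats((i.min(2)>200).astype(np.uint8))
    for (p,) in T:
        u,v=proj(c,p); k=l[1][int(v),int(u)]
        if k: print(n,p,l[2][k],onz(c,*l[3][k],p[2]).round(1))
cv2.imwrite('pics/fin.png',np.hstack([cv2.resize(a[200:400,190:360],(400,470)),cv2.resize(b[150:320,170:370],(400,470))])[:,:,::-1])
E
```

```text
35.275 [451.65465009 -43.8919347  112.372924  ]
scene [651.6, 137.7, 44] [289 334  14  13 137] [653.  137.4  44. ]
scene [647.6, 48, 54] [264 291  18  16 220] [649.3  46.7  54. ]
scene [643.5, -42, 66] [242 253  22  18 318] [645.5 -43.   66. ]
scene [639.7, -131.7, 80] [221 216  26  20 404] [ 641.3 -133.6   80. ]
side [651.6, 137.7, 44] [185 243  54  42 379] [650.2 135.1  44. ]
side [647.6, 48, 54] [239 227  27  15 252] [641.9  43.5  54. ]
side [643.5, -42, 66] [268 201  23  14 251] [642.3 -42.   66. ]
side [639.7, -131.7, 80] [295 176  26  14 300] [ 637.7 -132.4   80. ]
```

View pics/fin.png

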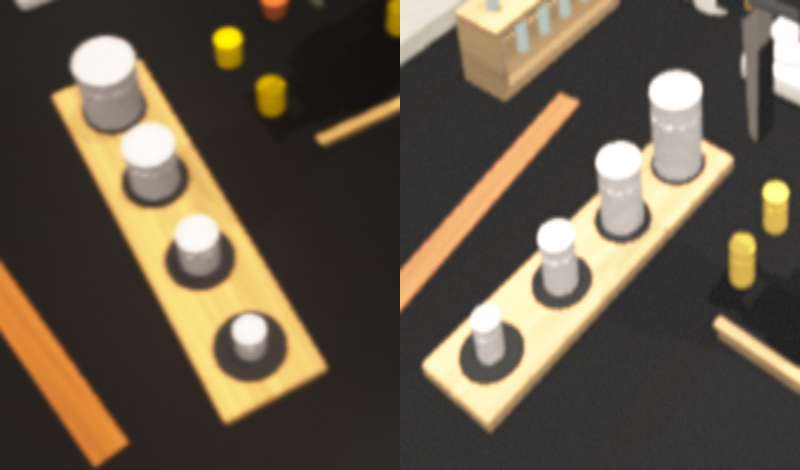

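Both views show all four tins upright, centred on their discs, in order with the biggest nearest the balance. The arm is clear of everything.

```bash
python3 -c "
from cell import robot
print(robot.hand_in())"
```

```text
the job is handed in; nothing more can be done
None
```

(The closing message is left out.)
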